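# Pull the axle clip of the red castor wheel

## Task

Take the hooked pick from its wooden rest, put its tip well down through the pull loop of the brass spring clip on the red wheel, and use it to pull the clip out of the axle groove and completely off the axle; do not pull the clip with the fingers. Leave the blue wheel's clip where it is, and lay the pick back on its rest.

Things in the scene. Friction and masses are not known exactly. Their poses are not given: they have to be found in the camera images.
- pick_grip (a point): Centre of the hooked pick's pale wooden handle: level bar 104 mm long (x, towards the hook), 14 wide (y), 18 high (z up); 70 g. Starts in a fixed wooden rest, this point 72 mm above the table. The rest's forks, 10 mm thick, stand 42 mm either side of it, reach 84 mm up and flare to 45 mm wide; grasp between them from above, across the 14 mm width.
- pick_tip (a point): Lower end of the pick's hook, 105 mm ahead of the handle centre (+x of the handle) and 60 mm below its axis. The 50 mm above it are a straight vertical steel rod 5 mm in diameter, joined to the handle by a 5 mm level shank. Axes as the handle's.
- red_clip_loop (a point): Centre of the brass clip's loop. 4 mm wire, level, 77 mm above table. x: out from the axle, the way to pull. Inside 23 x 24 mm; outer bar 13.5 mm further out, axle axis 26.5 mm back. A level pull of 3-12 N snaps its legs out of the groove in 10 mm; by 30 mm it is off, its loop drooping: have the tip 25 to 30 mm below the wire. Free below down to the wheel, 36 mm up.
- red_axle (a point): Fixed point on the axis of the red wheel's upright axle, at the groove, 77 mm above the table. The axle's head, 26 mm in diameter, ends 94 mm above the table. Under the groove: a 30 mm washer and steel boss, then the black-tyred wheel with red centre, 72 mm in diameter, top 36 mm above the table, on a fixed 90 mm square plate.
- blue_clip_loop (a point): Centre of the loop of the same kind of clip on the other wheel, whose centre is blue. To be left in place.

How it is judged:
On the way, in this order (a step that is already met when the one before it is completed fails the run):
1. the pick is taken off its rest (distance of pick_grip from where it was at the start of the episode above 0.03 m), for 0.1 s.
2. the pick, pulling on the clip, draws it out of the groove (horizontal distance between red_clip_loop and red_axle above 0.0305 m and contact force between pick and red_clip above 0.5 N).
3. the clip is off the axle ((height (world z) of red_clip_loop below 0.05 m or horizontal distance between red_clip_loop and red_axle above 0.08 m)), for 0.1 s.
At the end, for the whole second after the job is handed in: The red wheel's clip is off its axle (its loop has dropped below 50 mm above the table, where the groove is not, or is more than 80 mm from the axis) and at rest, and the pick lies still on its rest, hook down, within 25 mm of where it lay and within 11 degrees of level ((height (world z) of red_clip_loop below 0.05 m or horizontal distance between red_clip_loop and red_axle above 0.08 m) and linear speed of each of red_clip, pick below 0.03 m/s and distance of pick_grip from where it was at the start of the episode below 0.025 m and angle between pick_grip's own z axis and vertical below 0.2 rad); the robot touches nothing.
It fails at once if the gripper's fingers push or pull the red wheel's clip (contact force between the fingers and red_clip above 2 N).
It fails at once if the blue wheel's clip is pulled out of place (distance of blue_clip_loop from where it was at the start of the episode above 0.012 m).
It also fails if it takes over 51 s, if anything falls off the work surface, if the arm or the gripper's body presses on something with over 40 N, if the wrist force passes 120 N, or if a joint passes its speed limit or range.

## Robot

A 7-joint arm with a two-finger parallel gripper is mounted at the origin on the work surface; the furniture and walls round the work are solid. World frame = base frame: x ahead of the robot, y to its left, z up, the work surface at z = 0. Lengths are in m, angles in rad, forces in N, time in s.
With the tool pointing down it reaches from about 0.35 to 0.9 m from the base axis. Payload 8.1 kg.
Tool frame: the origin (TCP) lies on the centre line of the jaws, within the pads' length; the fingertips stand 14 mm ahead of it and the grasp point (between the pads) lies 5 mm behind it; z points along the fingers, y is the direction in which the jaws open and shut (so a half turn about z gives the same grasp; the last joint's range is limited). The gripper opens to 92 mm and grips with 3 to 60 N. Pads are 19 mm wide; open, the fingers measure 130 mm over their backs; the gripper's body (75 mm by 190 mm) begins 47 mm behind the grasp point.
Start: joints at [1.076, 0.434, 0.025, 1.573, -0.012, 1.134, -0.075], TCP at [0.239, -0.578, 0.241] pointing down, gripper open.
Joint ranges: [-2.62, 2.62], [-0.44, 2.09], [-1.27, 1.32], [0.08, 2.57], [-1.32, 4.46], [0.12, 2], [-2.74, 2.74]. Speed limits (rad/s): [2.22, 2.22, 3.01, 3.01, 3.14, 3.14, 3.14].

## Interface

Orientations are given as a rotation vector (axis times angle).
In Python, from cell import observe, eyes, arm gives the robot as it stands.
- The arm moves only by the tool step_arm, never from a script. Its argument "series" is a list that holds one entry, the list of rows, each a list of 5 numbers: the finger opening in m, from 0 to 0.0918, then the shift along the world's x, y, z in m, then the turn about the world's z in degrees. In form: [[[hand, dx, dy, dz, spin], ...]]. A call has 1 to 20 rows; each row is the pose to reach, as a shift and turn from the pose measured when the call began; what a row does not reach only later rows make up. A row lasts 1/12 s, in which the tool goes at most 41.7 mm and 7.16 degrees, less where a joint would pass 70% of its speed; a pose out of reach is approached as far as the arm can. A call with a gripper value outside its range is refused whole. The fingers move at their own pace and stop on an object; "squeeze" is the grip in N (left out, the last holds). Time passes only in rows, so rows that repeat a pose let the fingers close. It gives the time, the measured TCP pose, the force and the opening at its end, in the units of the state.
- observe(): the state, without advancing time (a new reading comes with each control period).
- eyes.get_image(name): name is "scene" or "side" or "wrist"; returns (picture, depth): 480x640x3 uint8, red, green, blue; 480x640 float32, m along the optical axis (not along the pixel's ray), 0 where there is no reading.
- eyes.camera_params(name): a dict with "intrinsics" (3x3 intrinsics, pixels), "position" and "attitude" of the camera in the world. Camera axes: x right, y down, z forward; pixel columns grow to the right and rows downward; lengths in m; the calibration is good to about 2 mm. A picture is of the moment at which its call begins: read the wrist's pose just before it. camera_params takes no time and is no camera call; for the wrist camera it gives the pose at the moment of the call.
- arm.sign_off(): hands the job in, once; it reports no verdict.
The state is a dict: "clock": time; "joints": joint angles; "dq": joint speeds; "joint_efforts": joint torques, N m; "position": TCP position; "ee_rot": TCP orientation; "force": force on the tool from outside, world axes, zero at the start; "ft_torque": the same for the moment, N m; "width": opening from 0.0 (shut) to 1.0 (fully open).
Only numpy, scipy, OpenCV 4.12 (cv2) and the standard library are available. Lean on these libraries where they do the work, as an engineer would, in place of code of your own. Each camera call takes 0.05 s, during which the arm holds its last target.

## Working session

There is one attempt and no reset: what is moved stays moved. The work goes in short steps, Python scripts to look and compute and a tool call to move; the robot and the scene stay as the last step left them, time stands still between calls to the robot, and variables do not carry over. Pictures are saved under pics/ and viewed, and the job is handed in when it is done.

Besides the shell and the picture viewer there is one more tool, called in YAML: its name, and indented under it one key for each argument. step_arm: Moves the arm, as the interface text tells. Its arguments: {"type":"object","properties":{"series":{"type":"array"},"squeeze":{"type":"number"}},"required":["series"]}

```bash
mkdir -p pics; ls
python3 - <<'E'
from cell import observe, eyes, arm
import cv2,numpy as np
s=observe();print(s['clock'],s['position'],s['ee_rot'])
for n in ['scene','side','wrist']:
    p=eyes.camera_params(n);print(n,p)
    im,d=eyes.get_image(n)
    cv2.imwrite(f'pics/{n}0.png',im[:,:,::-1]);np.savez(f'pics/{n}0.npz',im=im,d=d,K=p['intrinsics'],t=p['position'],R=p['attitude'])
E
```

```text
pics
0.0 [ 0.23839957 -0.57721842  0.23995249] [-3.08005338e+00 -6.11031062e-01  7.17238040e-04]
scene {'intrinsics': array([[496.75674668,   0.        , 316.89073461],
       [  0.        , 496.75674668, 239.68487251],
       [  0.        ,   0.        ,   1.        ]]), 'position': array([0.14134796, 0.81016145, 0.58774748]), 'attitude': array([-0.55494732,  2.42517389, -1.45874878])}
side {'intrinsics': array([[532.19279102,   0.        , 328.70375275],
       [  0.        , 532.19279102, 240.05611117],
       [  0.        ,   0.        ,   1.        ]]), 'position': array([0.56586537, 0.80225497, 0.47907769]), 'attitude': array([ 0.01336228,  2.65641404, -1.63177156])}
wrist {'intrinsics': array([[403.30289523,   0.        , 314.61804194],
       [  0.        , 403.30289523, 243.36530368],
       [  0.        ,   0.        ,   1.        ]]), 'position': array([ 0.31037011, -0.54832833,  0.38406046]), 'attitude': array([ 2.40334878, -1.60771421, -0.23759541])}
```

View pics/scene0.png

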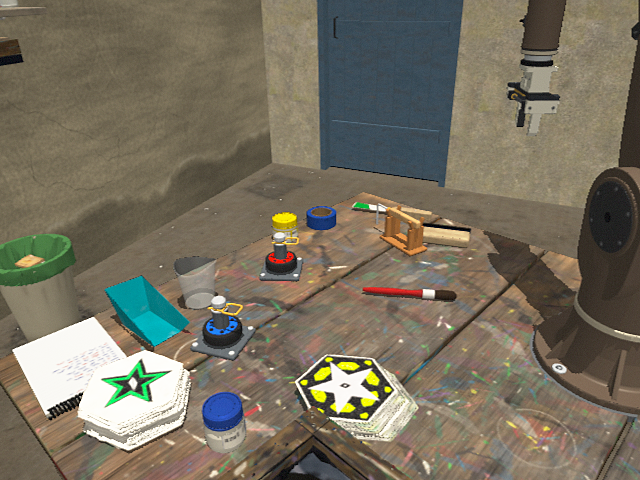

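View pics/side0.png

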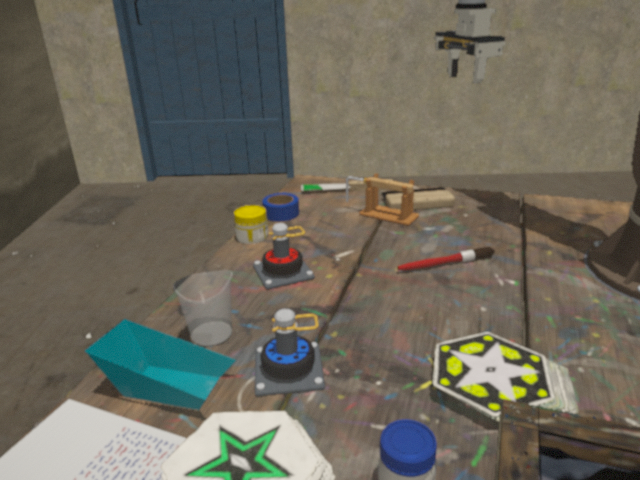

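View pics/wrist0.png

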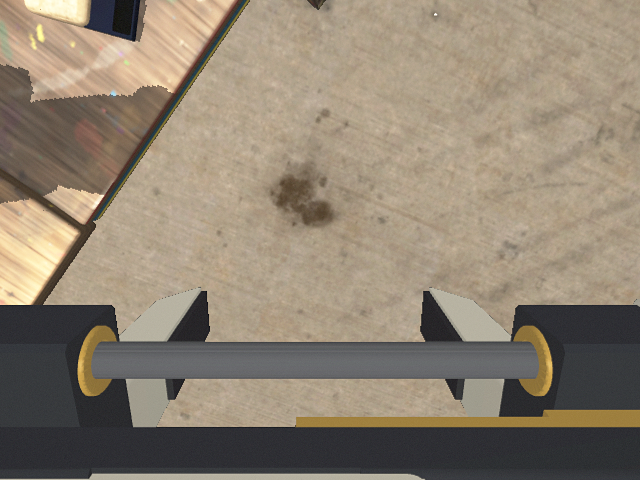

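The scene view shows the rest at about (403,230), with the hook near (378,213). The red wheel is at (281,262) with its loop near (291,240), and the blue wheel is at (222,330). Next I'll enlarge these areas.

```bash
cat > h.py <<'E'
import numpy as np,cv2
from scipy.spatial.transform import Rotation as Ro
def load(f):
    z=np.load(f);return z['im'],z['d'],z['K'],z['t'],Ro.from_rotvec(z['R']).as_matrix()
def ray(u,v,K,R): return R@np.array([(u-K[0,2])/K[0,0],(v-K[1,2])/K[1,1],1.])
def onplane(u,v,K,t,R,z): 
    r=ray(u,v,K,R);return t+r*(z-t[2])/r[2]
def cloud(d,K,t,R):
    v,u=np.mgrid[:480,:640];P=np.stack([(u-K[0,2])/K[0,0]*d,(v-K[1,2])/K[1,1]*d,d],-1);return P@R.T+t
def grab(n,tag):
    from cell import eyes
    p=eyes.camera_params(n);im,d=eyes.get_image(n)
    np.savez(f'pics/{n}{tag}.npz',im=im,d=d,K=p['intrinsics'],t=p['position'],R=p['attitude'])
    cv2.imwrite(f'pics/{n}{tag}.png',im[:,:,::-1])
    return load(f'pics/{n}{tag}.npz')
def crop(im,x0,y0,w,h,s,name):
    cv2.imwrite(name,cv2.resize(im[y0:y0+h,x0:x0+w,::-1],None,fx=s,fy=s,interpolation=cv2.INTER_NEAREST))
E
python3 - <<'E'
from h import *
a=load('pics/scene0.npz');b=load('pics/side0.npz')
def cr(im,x,y,w,h,s): return cv2.resize(im[y:y+h,x:x+w,::-1],None,fx=s,fy=s,interpolation=cv2.INTER_NEAREST)
A=[cr(a[0],365,190,80,60,5),cr(a[0],250,220,80,60,5)]
B=[cr(b[0],340,170,80,60,5),cr(b[0],245,215,80,60,5)]
cv2.imwrite('pics/c0.png',np.vstack([np.hstack(A),np.hstack(B)]))
# depth points
for nm,q in (('scene',a),('side',b)):
    C=cloud(*q[1:]); im=q[0].astype(int)
    hsv=cv2.cvtColor(q[0],cv2.COLOR_RGB2HSV)
    for col,lo,hi in (('red',(0,180,100),(8,255,255)),('blue',(105,150,100),(125,255,255))):
        m=cv2.inRange(hsv,lo,hi)>0
        m&=(q[1]>0)&(abs(C[...,2]-.036)<.012)
        n,l,st,ce=cv2.connectedComponentsWithStats(m.astype(np.uint8))
        for i in range(1,n):
            if st[i,4]>40: print(nm,col,ce[i],st[i],C[l==i].mean(0).round(3))
E
```

```text
scene red [280.696 258.024] [268 252  26  11 125] [ 0.658 -0.014  0.036]
scene blue [321.14035088 214.55555556] [307 206  29  17 171] [ 0.681 -0.266  0.033]
scene blue [221.22088353 327.04819277] [206 316  32  19 249] [0.629 0.248 0.036]
scene blue [225.5        426.65151515] [208 417  34  14  66] [0.482 0.437 0.046]
side red [281.85641026 256.86153846] [266 249  32  14 195] [ 0.663 -0.013  0.035]
side blue [279.68518519 203.78703704] [263 196  34  13 108] [ 0.688 -0.256  0.033]
side blue [287.41286307 352.68257261] [266 339  43  25 482] [0.634 0.249 0.035]
```

View pics/c0.png

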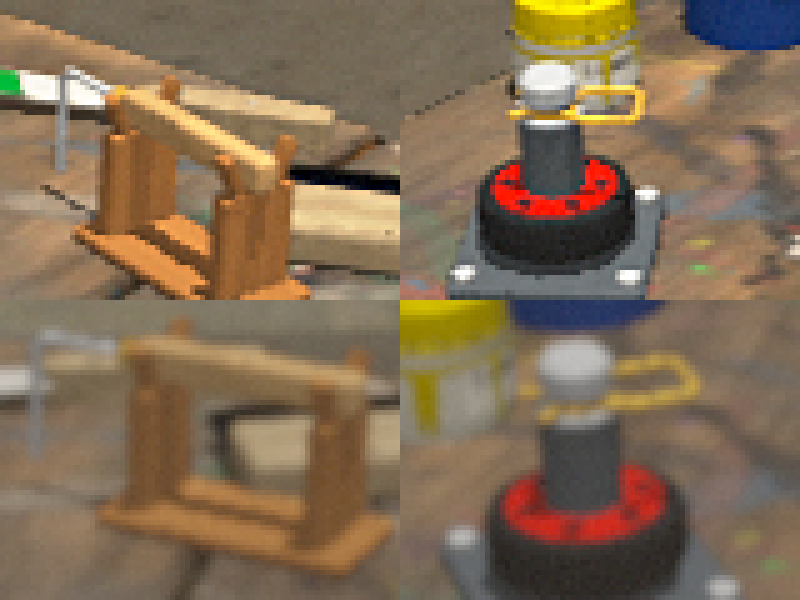

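The enlarged crops (scene on top, side below) show these pixel positions:
- **Hook tip:** about (377,223.6) in scene and (347.4,201) in side.
- **Loop's outer bar:** about (298,240.6) in scene and (303.4,231) in side.
- **Axle head:** about (279.6,234) in scene and (280,225) in side.

Run:
```python
from h import *
a=load('pics/scene0.npz');b=load('pics/side0.npz')
def tri(p,q):
    r1=ray(*p,a[2],a[4]);r2=ray(*q,b[2],b[4])
    s=np.linalg.lstsq(np.stack([r1,-r2],1),b[3]-a[3],rcond=None)[0]
    P=a[3]+s[0]*r1;Q=b[3]+s[1]*r2;return ((P+Q)/2).round(4),np.linalg.norm(P-Q).round(4)
print('tip',tri((377,223.6),(347.4,201)))
print('bend',tri((378.2,204),(348.4,176.8)))
for nm,u in(('tip12',(377,223.6)),):print(onplane(*u,a[2],a[3],a[4],.012).round(4),onplane(347.4,201,b[2],b[3],b[4],.012).round(4))
print('bar',onplane(298,240.6,*a[2:],.077).round(4),onplane(303.4,231,*b[2:],.077).round(4))
# clip colour mask
for nm,q in (('scene',a),('side',b)):
    im,d=q[0],q[1];C=cloud(*q[1:])
    hsv=cv2.cvtColor(im,cv2.COLOR_RGB2HSV)
    # handle cloud
    near=(np.hypot(C[...,0]-.45,C[...,1]+.2)<.2)&(d>0)
    for z0,z1,t in((.066,.0835,'handle'),):
        m=near&(C[...,2]>z0)&(C[...,2]<z1)&(hsv[...,0]<25)&(hsv[...,1]>60)
        v,u=np.nonzero(m);print(nm,t,m.sum(),u.min(),u.max(),v.min(),v.max(),C[m].mean(0).round(4))
        xy=C[m][:,:2];w,V=np.linalg.eigh(np.cov(xy.T));print(np.sqrt(w),V[:,1], np.percentile((xy-xy.mean(0))@V[:,1],[0,2,98,100]))
    for t,c in(('red',(.66,-.015)),('blue',(.63,.25))):
        ring=np.hypot(C[...,0]-c[0],C[...,1]-c[1])<.05
        top=ring&(C[...,2]>.0895)&(C[...,2]<.10)
        print(t,'headtop',top.sum(),C[top].mean(0).round(4),C[top].max(0).round(3),C[top].min(0).round(3))
        m=(hsv[...,0]>15)&(hsv[...,0]<32)&(hsv[...,1]>110)&(hsv[...,2]>100)&(C[...,2]>.065)&(C[...,2]<.09)&(d>0)&(np.hypot(C[...,0]-c[0],C[...,1]-c[1])<.08)
        vv,uu=np.nonzero(m)
        P=np.array([onplane(x,y,*q[2:],.077) for x,y in zip(uu,vv)])
        print(t,'clip',len(P)); np.savetxt(f'pics/clip_{nm}_{t}.txt',P)
        ccc=C[m];print(ccc.mean(0).round(3))
        i=np.argsort(np.hypot(P[:,0]-c[0],P[:,1]-c[1]));print(P[i[-12:]].round(3).tolist())
```

```text
tip (array([ 0.541 , -0.3159,  0.0112]), np.float64(0.0003))
bend (array([ 0.5382, -0.3117,  0.0704]), np.float64(0.0005))
[ 0.5406 -0.3147  0.012 ] [ 0.541  -0.3136  0.012 ]
bar [ 0.6244 -0.0363  0.077 ] [ 0.6242 -0.0281  0.077 ]
scene handle 331 377 423 204 228 [ 0.4508 -0.2514  0.0759]
[0.00940158 0.0354382 ] [-0.86437787  0.50284281] [-0.10505578 -0.05183061  0.04794538  0.04892115]
red headtop 55 [ 0.6624 -0.0185  0.0921] [ 0.676 -0.005  0.095] [ 0.651 -0.032  0.09 ]
red clip 85
[ 0.646 -0.023  0.077]
[[0.641, -0.048, 0.077], [0.623, -0.025, 0.077], [0.626, -0.034, 0.077], [0.628, -0.038, 0.077], [0.623, -0.03, 0.077], [0.634, -0.045, 0.077], [0.639, -0.049, 0.077], [0.63, -0.042, 0.077], [0.637, -0.05, 0.077], [0.632, -0.046, 0.077], [0.628, -0.043, 0.077], [0.63, -0.047, 0.077]]
blue headtop 97 [0.6328 0.244  0.0922] [0.647 0.255 0.095] [0.622 0.231 0.09 ]
blue clip 138
[0.614 0.243 0.078]
[[0.598, 0.228, 0.077], [0.599, 0.226, 0.077], [0.596, 0.231, 0.077], [0.592, 0.239, 0.077], [0.601, 0.223, 0.077], [0.594, 0.233, 0.077], [0.593, 0.236, 0.077], [0.596, 0.228, 0.077], [0.59
[... 337 characters left out ...]
 111
[ 0.646 -0.024  0.076]
[[0.632, -0.041, 0.077], [0.623, -0.02, 0.077], [0.629, -0.036, 0.077], [0.636, -0.045, 0.077], [0.623, -0.024, 0.077], [0.631, -0.04, 0.077], [0.625, -0.032, 0.077], [0.634, -0.045, 0.077], [0.627, -0.036, 0.077], [0.629, -0.04, 0.077], [0.633, -0.045, 0.077], [0.631, -0.045, 0.077]]
blue headtop 175 [0.6351 0.2445 0.0915] [0.647 0.256 0.094] [0.624 0.23  0.09 ]
blue clip 220
[0.616 0.243 0.077]
[[0.601, 0.225, 0.077], [0.594, 0.236, 0.077], [0.597, 0.23, 0.077], [0.602, 0.223, 0.077], [0.595, 0.232, 0.077], [0.598, 0.227, 0.077], [0.6, 0.225, 0.077], [0.601, 0.223, 0.077], [0.595, 0.23, 0.077], [0.597, 0.227, 0.077], [0.598, 0.225, 0.077], [0.596, 0.227, 0.077]]
```

step_arm:
  series:
    - [[0.07,0.212,0.315,0,-52],[0.07,0.212,0.315,0,-52],[0.07,0.212,0.315,0,-52],[0.07,0.212,0.315,0,-52],[0.07,0.212,0.315,0,-52],[0.07,0.212,0.315,0,-52],[0.07,0.212,0.315,0,-52],[0.07,0.212,0.315,0,-52],[0.07,0.212,0.315,0,-52],[0.07,0.212,0.315,0,-52],[0.07,0.212,0.315,0,-52],[0.07,0.212,0.315,0,-52],[0.07,0.212,0.315,0,-52],[0.07,0.212,0.315,0,-52]]

```text
clock: 1.32
position: [0.4495, -0.2638, 0.24]
ee_rot: [-3.036, 0.805, 0.0]
force: [0.0, 0.0, -0.6]
width: 0.762
```

Run:
```python
from h import *
from cell import observe
s=observe();print(s['clock'],s['position'],s['ee_rot'],s['joints'].round(2) if hasattr(s['joints'],'round') else s['joints'],s['force'])
a=grab('wrist','1');print(a[3],a[4][:,2])
```

```text
1.3167 [ 0.44947874 -0.26380938  0.24004219] [-3.03611869e+00  8.04957904e-01  3.81918364e-04] [ 0.39  0.27  0.05  1.83 -0.02  1.05 -1.64] [ 0.00679762  0.04692147 -0.56637924]
[ 0.51702485 -0.30264993  0.38405049] [-0.24910274  0.14255171 -0.95792841]
```

View pics/wrist1.png

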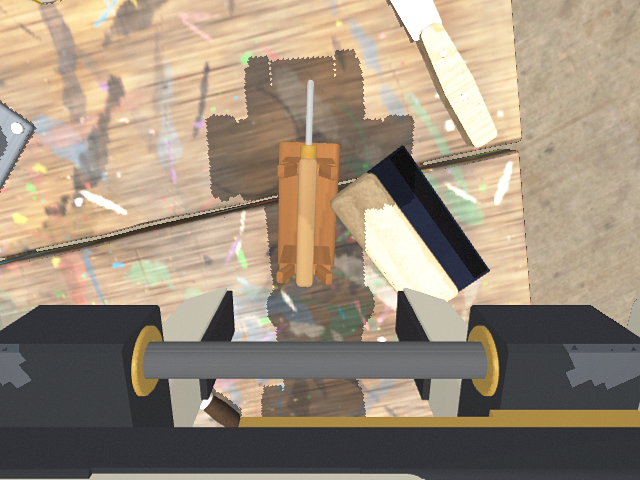

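The wrist view shows the handle running from about (308,150) to (304,286), with the hook shank ending at (311,82). A brush or block lies to the right of the rest, so I'll check its height.

Run:
```python
from h import *
a=load('pics/wrist1.npz');C=cloud(*a[1:]);im,d=a[:2]
hsv=cv2.cvtColor(im,cv2.COLOR_RGB2HSV)
m=(abs(C[...,2]-.081)<.003)&(d>0)
m[:, :]&=True
v,u=np.nonzero(m);k=(u>285)&(u<330)&(v>140)&(v<295);u,v=u[k],v[k]
P=C[v,u];print(len(P),P.mean(0),u.min(),u.max(),v.min(),v.max())
rect=cv2.minAreaRect((P[:,:2]*1000).astype(np.float32));print(rect)
for y in range(150,290,15):
    r=np.nonzero(m[y,285:330])[0];print(y,r.min()+285 if len(r) else None,r.max()+285 if len(r) else None)
for p in((308,158),(304,286)):print(onplane(*p,*a[2:],.081).round(4))
print('tip bend',onplane(310.5,84,*a[2:],.0745).round(4))
blk=C[150:300,345:490];print('block z max',np.percentile(blk[...,2],[50,95,100]))
```

```text
2346 [ 0.45694376 -0.26073477  0.08058095] 286 329 146 286
((457.07525634765625, -262.0079040527344), (34.808921813964844, 111.25875854492188), 59.854129791259766)
150 304 312
165 285 316
180 298 315
195 298 314
210 298 314
225 298 313
240 297 313
255 297 312
270 285 312
285 297 310
[ 0.4977 -0.2859  0.081 ]
[ 0.4112 -0.2322  0.081 ]
tip bend [ 0.5415 -0.3131  0.0745]
block z max [0.01663878 0.0260243  0.38405049]
```

step_arm:
  series:
    - [[0.06,0.004,0.0053,-0.1,-2],[0.06,0.004,0.0053,-0.1,-2],[0.06,0.004,0.0053,-0.1,-2],[0.06,0.004,0.0053,-0.14,-2],[0.06,0.004,0.0053,-0.173,-2],[0.06,0.004,0.0053,-0.173,-2],[0.06,0.004,0.0053,-0.173,-2],[0.06,0.004,0.0053,-0.173,-2]]
  squeeze: 60

```text
clock: 2.03
position: [0.454, -0.2596, 0.0686]
ee_rot: [-3.021, 0.86, -0.002]
force: [0.2, -0.2, 0.2]
width: 0.659
```

step_arm:
  series:
    - [[0,0,0,0,0],[0,0,0,0,0],[0,0,0,0,0],[0,0,0,0,0],[0,0,0,0,0],[0,0,0,0,0],[0,0,0,0,0],[0,0,0,0,0]]
  squeeze: 60

```text
clock: 2.7
position: [0.454, -0.2595, 0.0686]
ee_rot: [-3.021, 0.86, -0.002]
force: [-0.8, 1.3, 2.0]
width: 0.15
```

step_arm:
  series:
    - [[0,0,0,0.015,0],[0,0,0,0.03,0],[0,0,0,0.05,0],[0,0,0,0.08,0],[0,0,0,0.11,0],[0,0,0,0.13,0],[0,0,0,0.13,0],[0,0,0,0.13,0]]

```text
clock: 3.37
position: [0.4545, -0.2597, 0.1994]
ee_rot: [-3.022, 0.86, -0.005]
force: [-0.1, -0.1, -1.4]
width: 0.148
```

Run:
```python
from h import *
from cell import observe
s=observe();print(s['clock'],s['position'],s['ee_rot'],s['width'],s['force'])
a=grab('wrist','2');b=grab('side','2');c=grab('scene','2')
crop(b[0],330,100,120,110,4,'pics/c2b.png');crop(c[0],340,120,120,110,4,'pics/c2c.png')
x=cv2.imread('pics/c2b.png');y=cv2.imread('pics/c2c.png');cv2.imwrite('pics/c2.png',cv2.resize(np.hstack([x,y]),(800,367)))
```

```text
3.3667 [ 0.45451162 -0.25972735  0.19938333] [-3.02161207  0.85989418 -0.00525886] 0.1484393794968624 [-0.05382959 -0.09162792 -1.43025879]
```

View pics/c2.png

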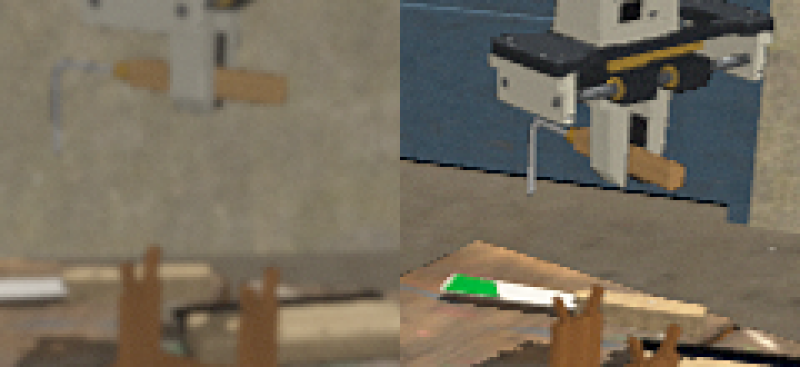

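View pics/wrist2.png

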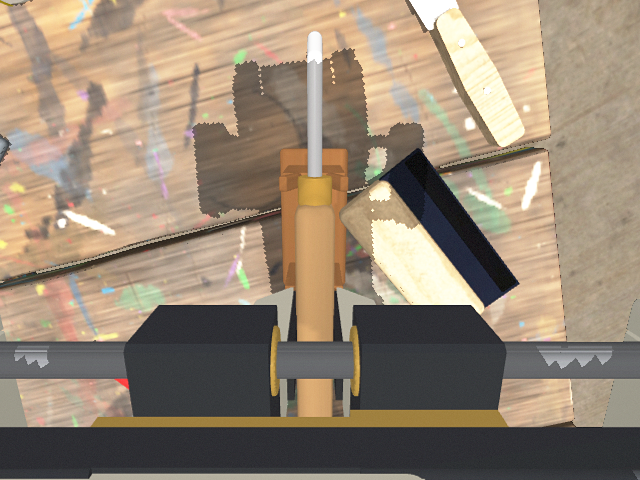

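The side and scene crops show the pick clamped level in the jaws, and the wrist view shows the bend at (314,38). Next I'll turn it to line up with the pull direction and hover the tip short of the loop.

step_arm:
  series:
    - [[0,0.02,0.05,0,7],[0,0.03,0.07,0,14],[0,0.03,0.09,0,21],[0,0.04,0.11,0,28],[0,0.05,0.13,0,35],[0,0.0585,0.1485,0,42],[0,0.0585,0.1485,0,49],[0,0.0585,0.1485,0,56],[0,0.0585,0.1485,0,63],[0,0.0585,0.1485,0,63],[0,0.0585,0.1485,0,63],[0,0.0585,0.1485,0,63]]

```text
clock: 4.52
position: [0.5113, -0.1107, 0.1965]
ee_rot: [-3.027, -0.839, 0.004]
force: [-0.3, -0.4, -1.0]
width: 0.147
```

Run:
```python
from h import *
from cell import observe
s=observe();print(s['clock'],s['position'],s['ee_rot'],s['width'],s['force'])
a=grab('wrist','3');b=grab('side','3');c=grab('scene','3')
crop(b[0],230,130,130,150,4,'pics/c3b.png');crop(c[0],230,140,130,150,4,'pics/c3c.png')
x=cv2.imread('pics/c3b.png');y=cv2.imread('pics/c3c.png');cv2.imwrite('pics/c3.png',cv2.resize(np.hstack([x,y]),None,fx=.75,fy=.75))
crop(a[0],200,0,220,160,3,'pics/c3w.png')
```

```text
4.5167 [ 0.51128704 -0.11071367  0.19653566] [-3.02697597 -0.83872068  0.00386124] 0.14747460851892713 [-0.33162823 -0.42862454 -0.97005999]
```

View pics/c3.png

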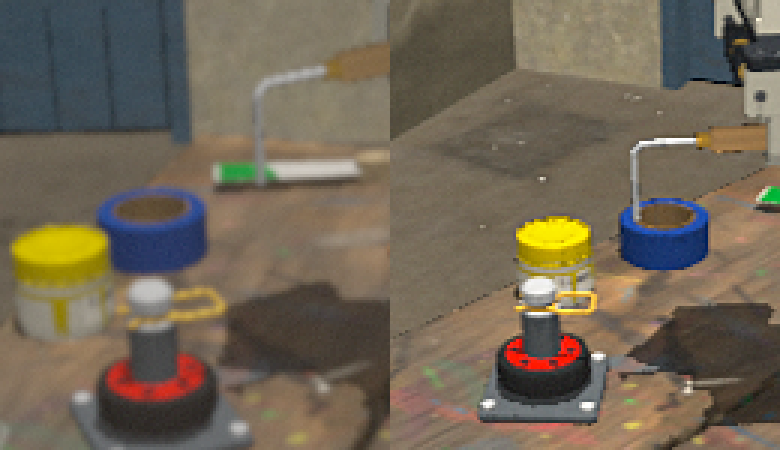

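View pics/wrist3.png

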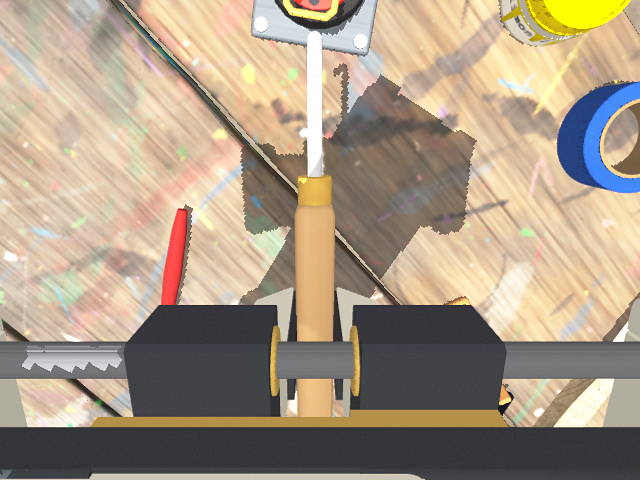

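The pull direction and the shank nearly line up. The loop shows at the top of the wrist view near (312,15). The tip is at about (317.3,191) in side and (312.3,212.7) in scene.

Run:
```python
from h import *
a=load('pics/scene3.npz');b=load('pics/side3.npz');w=load('pics/wrist3.npz')
def tri(p,q,a=a,b=b):
    r1=ray(*p,a[2],a[4]);r2=ray(*q,b[2],b[4])
    s=np.linalg.lstsq(np.stack([r1,-r2],1),b[3]-a[3],rcond=None)[0]
    P=a[3]+s[0]*r1;Q=b[3]+s[1]*r2;return ((P+Q)/2).round(4),np.linalg.norm(P-Q).round(4)
print('tip',tri((312.3,212.7),(317.3,191)))
print('bend wrist',onplane(314.5,33,*w[2:],.2025).round(4))
# rod from depth: points near tip
for q in (a,b):
    C=cloud(*q[1:]);m=(np.hypot(C[...,0]-.598,C[...,1]+.057)<.02)&(C[...,2]>.12)&(C[...,2]<.19)&(q[1]>0);P=C[m];print(len(P),P.mean(0).round(4),P[:,2].min())
crop(w[0],250,0,130,60,6,'pics/c3w.png')
```

```text
tip (array([ 0.5988, -0.0596,  0.139 ]), np.float64(0.0014))
bend wrist [ 0.6007 -0.0576  0.2025]
52 [ 0.599  -0.0548  0.1641] 0.13975109954658527
82 [ 0.6004 -0.054   0.1648] 0.1397043897756839
```

View pics/c3w.png

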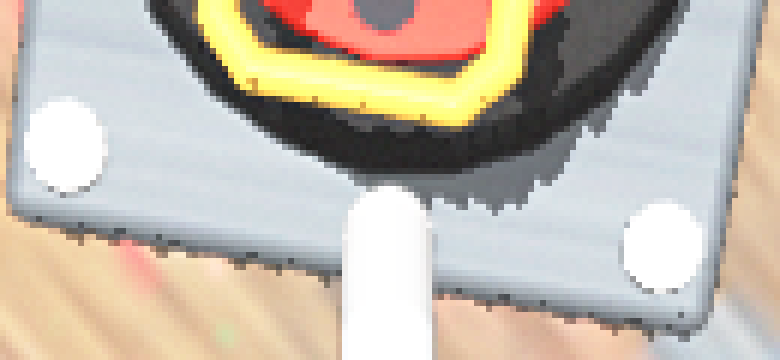

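Run:
```python
from h import *
w=load('pics/wrist3.npz')
f=lambda x,y:onplane(250+(x-2.5)/6,(y-2.5)/6,*w[2:],.077)
A=f(255,80);B=f(460,108);L=f(212,15);R=f(512,40);M=f(358,94)
d=B-A;n=np.array([d[1],-d[0]]);n/=np.linalg.norm(n)
if n[0]>0:n=-n
print('bar ends',A,B,'mid',M,'sides',L,R,np.linalg.norm((L-R)[:2]))
yaw=np.degrees(np.arctan2(n[1],n[0]));print('pull yaw',yaw)
t=np.array([-n[1],n[0]]);c=(L+R)[:2]/2
lat=c@t; 
print('lateral sides mid',lat,'bar mid',M[:2]@t,'axle from head',np.array([.6635,-.0177])@t)
print('loop centre', M[:2]-n*.0135, 'along axle pred',M[:2]-n*.040)
```

```text
bar ends [ 0.62336262 -0.02850204  0.077     ] [ 0.63151114 -0.04682276  0.077     ] mid [ 0.62745604 -0.03769101  0.077     ] sides [ 0.62606409 -0.02215647  0.077     ] [ 0.63909939 -0.04806999  0.077     ] 0.029007405794727482
pull yaw -156.02190837653606
lateral sides mid 0.2891561785617394 bar mid 0.2894284692407004 axle from head 0.2858104784076966
loop centre [ 0.639791   -0.03220478] along axle pred [ 0.66400407 -0.02143551]
```

step_arm:
  series:
    - [[0,0.02,0.0125,0,0],[0,0.04,0.025,0,0],[0,0.04,0.025,-0.02,0],[0,0.04,0.025,-0.035,0],[0,0.04,0.025,-0.035,0],[0,0.04,0.025,-0.035,0]]

```text
clock: 5.17
position: [0.551, -0.0856, 0.1616]
ee_rot: [-3.026, -0.841, 0.006]
force: [-0.3, 0.4, -0.7]
width: 0.153
```

Run:
```python
from h import *
from cell import observe
s=observe();print(s['clock'],s['position'],s['ee_rot'],s['width'],s['force'])
b=grab('side','4');c=grab('scene','4')
crop(b[0],245,170,80,90,5,'pics/c4b.png');crop(c[0],250,180,80,90,5,'pics/c4c.png')
x=cv2.imread('pics/c4b.png');y=cv2.imread('pics/c4c.png');cv2.imwrite('pics/c4.png',np.hstack([x,y]))
P=np.array(s['position'])
tip=P+np.array([.5997-.5113,-.057+.1107,-.0575]);print('tip',tip)
for q in (b,c):
    R,t,K=q[4],q[3],q[2];p=K@(R.T@(tip-t));print(p[:2]/p[2])
```

```text
5.1667 [ 0.55095806 -0.08564784  0.16156869] [-3.0263345  -0.8408419   0.00550921] 0.1534455130884242 [-0.26450489  0.38453701 -0.65588626]
tip [ 0.63935806 -0.03194784  0.10406869]
[293.94892969 216.02479436]
[290.5672653 229.2248729]
```

View pics/c4.png

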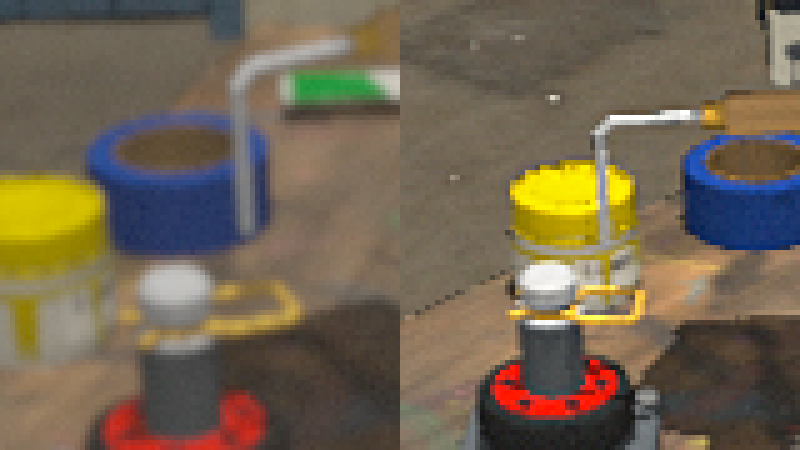

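The tip is at (294.4,216.6) in side and (291,228) in scene. That agrees with the prediction and is directly above the loop opening, so I'll descend.

step_arm:
  series:
    - [[0,0,0,-0.012,0],[0,0,0,-0.024,0],[0,0,0,-0.036,0],[0,0,0,-0.046,0],[0,0,0,-0.055,0],[0,0,0,-0.055,0],[0,0,0,-0.055,0]]

```text
clock: 5.85
position: [0.5519, -0.0859, 0.108]
ee_rot: [3.027, 0.841, -0.002]
force: [0.6, 0.9, -0.8]
width: 0.146
```

Run:
```python
from h import *
from cell import observe
s=observe();print(s['clock'],s['position'],s['ee_rot'],s['width'],s['force'])
b=grab('side','5');c=grab('scene','5');w=grab('wrist','5')
crop(b[0],245,190,80,90,5,'pics/c5b.png');crop(c[0],250,190,80,90,5,'pics/c5c.png')
x=cv2.imread('pics/c5b.png');y=cv2.imread('pics/c5c.png');cv2.imwrite('pics/c5.png',np.hstack([x,y]))
```

```text
5.85 [ 0.55190304 -0.08586977  0.10795781] [ 3.02673680e+00  8.40722475e-01 -1.75807365e-03] 0.1456405053754495 [ 0.55419407  0.9044295  -0.7873247 ]
```

View pics/c5.png

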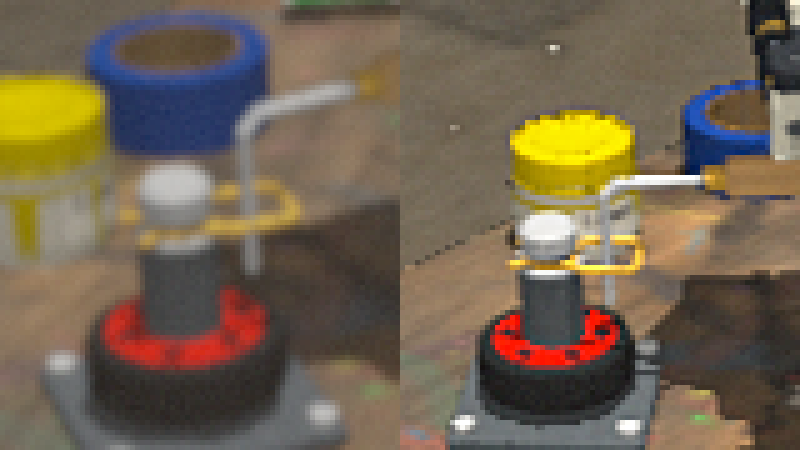

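View pics/wrist5.png

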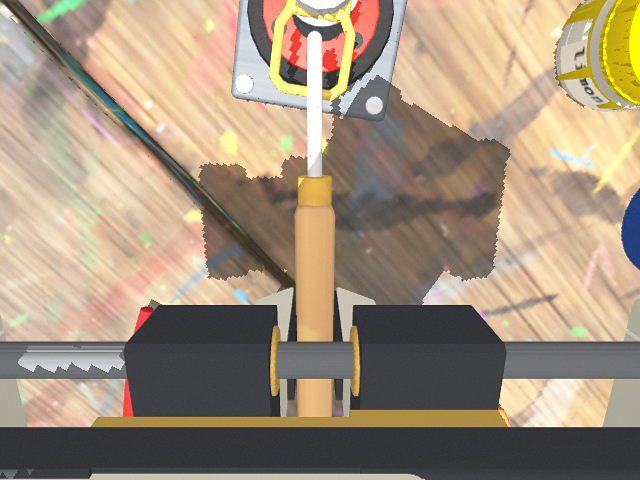

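In both views the rod passes through the loop, with the near wire in front of the rod, and the tip is about 27 mm below the wire. I'll pull slowly now.

step_arm:
  series:
    - [[0,-0.003,-0.0015,-0.001,0],[0,-0.006,-0.003,-0.001,0],[0,-0.008,-0.004,-0.001,0],[0,-0.01,-0.005,-0.001,0],[0,-0.012,-0.006,-0.001,0],[0,-0.014,-0.007,-0.001,0],[0,-0.016,-0.008,-0.001,0],[0,-0.018,-0.0095,-0.001,0],[0,-0.018,-0.0095,-0.001,0]]

```text
clock: 6.75
position: [0.5341, -0.0956, 0.1078]
ee_rot: [3.026, 0.841, 0.0]
force: [-0.5, -0.7, -1.0]
width: 0.147
```

Run:
```python
from h import *
from cell import observe
s=observe();print(s['clock'],s['position'],s['ee_rot'],s['width'],s['force'])
b=grab('side','6');c=grab('scene','6')
crop(b[0],245,190,80,90,5,'pics/c6b.png');crop(c[0],250,190,80,90,5,'pics/c6c.png')
x=cv2.imread('pics/c6b.png');y=cv2.imread('pics/c6c.png');cv2.imwrite('pics/c6.png',np.hstack([x,y]))
```

```text
6.75 [ 0.53413949 -0.09563764  0.10775595] [3.02601259e+00 8.40562477e-01 1.62176663e-04] 0.14658002935700357 [-0.54808876 -0.66318489 -0.99166685]
```

View pics/c6.png

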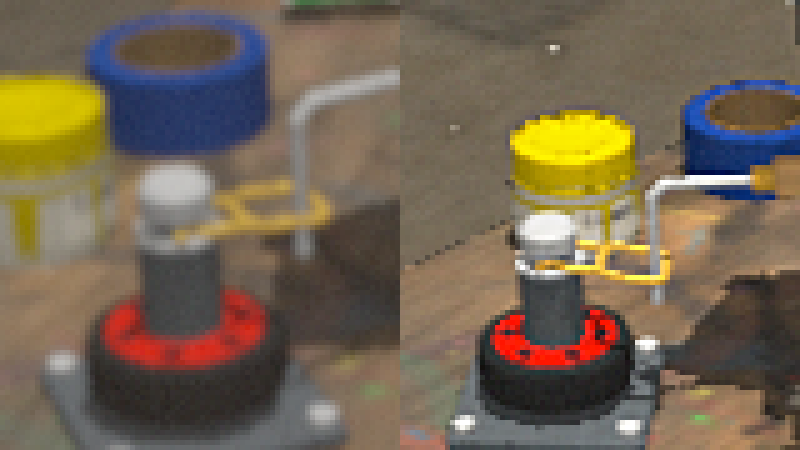

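The clip is sliding out and the pick hasn't tilted. I'll keep pulling.

step_arm:
  series:
    - [[0,-0.003,-0.0015,0,0],[0,-0.006,-0.003,0,0],[0,-0.009,-0.0045,0,0],[0,-0.012,-0.006,0,0],[0,-0.015,-0.0075,0,0],[0,-0.018,-0.0095,0,0],[0,-0.022,-0.0115,0,0],[0,-0.026,-0.0135,0,0],[0,-0.03,-0.016,0,0],[0,-0.034,-0.018,0,0],[0,-0.038,-0.02,0,0],[0,-0.042,-0.022,0,0],[0,-0.042,-0.022,0,0],[0,-0.042,-0.022,0,0]]

```text
clock: 8.02
position: [0.4916, -0.1179, 0.1075]
ee_rot: [3.026, 0.84, -0.001]
force: [0.5, -0.7, -0.6]
width: 0.147
```

Run:
```python
from h import *
from cell import observe
s=observe();print(s['clock'],s['position'],s['ee_rot'],s['width'],s['force'])
b=grab('side','7');c=grab('scene','7')
crop(b[0],245,190,100,110,5,'pics/c7b.png');crop(c[0],250,190,100,110,5,'pics/c7c.png')
x=cv2.imread('pics/c7b.png');y=cv2.imread('pics/c7c.png');cv2.imwrite('pics/c7.png',cv2.resize(np.hstack([x,y]),None,fx=.8,fy=.8))
```

```text
8.0167 [ 0.491632   -0.11786158  0.10752983] [ 3.02645065e+00  8.39591775e-01 -1.38223505e-03] 0.14673951055570872 [ 0.53539947 -0.74375685 -0.60218448]
```

View pics/c7.png

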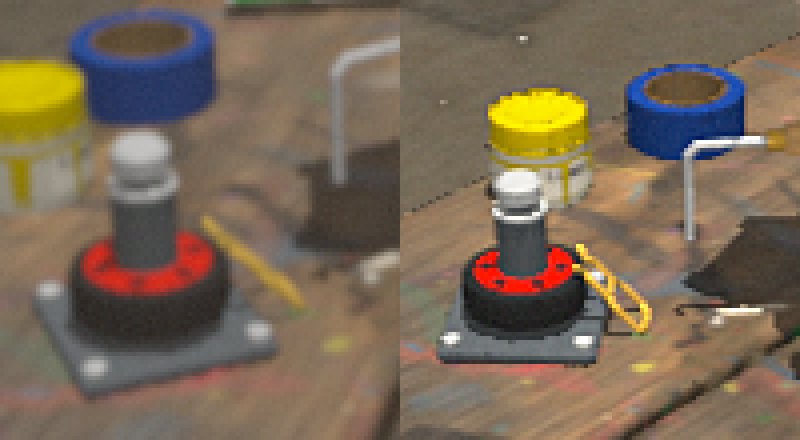

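The clip is off the axle and leaning on the wheel with its loop on the table, clear of the pick. I'll take the pick back to above its rest.

step_arm:
  series:
    - [[0,0,0,0.03,0],[0,0,0,0.06,0],[0,0,0,0.09,0],[0,-0.006,-0.02,0.092,-7],[0,-0.012,-0.04,0.092,-14],[0,-0.018,-0.06,0.092,-21],[0,-0.022,-0.08,0.092,-28],[0,-0.026,-0.1,0.092,-35],[0,-0.03,-0.12,0.092,-42],[0,-0.037,-0.142,0.092,-49],[0,-0.037,-0.142,0.092,-56],[0,-0.037,-0.142,0.092,-62.8],[0,-0.037,-0.142,0.092,-62.8],[0,-0.037,-0.142,0.092,-62.8],[0,-0.037,-0.142,0.092,-62.8]]

```text
clock: 9.37
position: [0.4554, -0.2591, 0.1995]
ee_rot: [3.024, -0.852, -0.001]
force: [-0.5, 0.4, -0.3]
width: 0.152
```

Run:
```python
from h import *
from cell import observe
s=observe();p=s['position'];r=s['ee_rot'];print(s['clock'],p,s['force'],s['width'])
y=2*np.degrees(np.arctan2(r[1],r[0]));print('yaw',(y+180)%360-180,'to go',np.array([.4542,-.2596,.0686])-p)
b=grab('side','8');w=grab('wrist','8')
crop(b[0],330,100,120,110,5,'pics/c8.png')
```

```text
9.3667 [ 0.45535094 -0.25906633  0.19952794] [-0.47071845  0.35268745 -0.34781782] 0.1515871589625444
yaw -31.47424847828586 to go [-0.00115094 -0.00053367 -0.13092794]
```

View pics/c8.png

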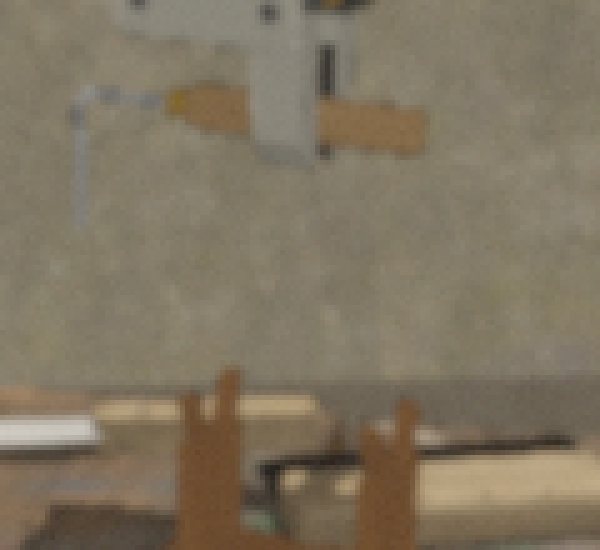

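View pics/wrist8.png

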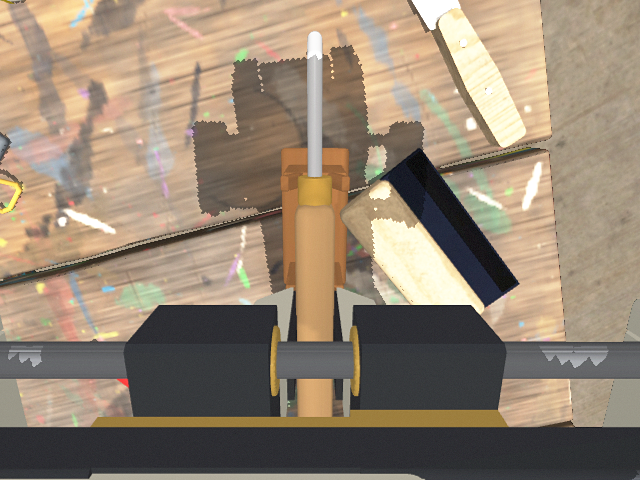

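The view is nearly identical to the one just after lifting. I'll lower the pick into the forks.

step_arm:
  series:
    - [[0,-0.0012,-0.0005,-0.03,-0.3],[0,-0.0012,-0.0005,-0.06,-0.3],[0,-0.0012,-0.0005,-0.08,-0.3],[0,-0.0012,-0.0005,-0.095,-0.3],[0,-0.0012,-0.0005,-0.108,-0.3],[0,-0.0012,-0.0005,-0.118,-0.3],[0,-0.0012,-0.0005,-0.126,-0.3],[0,-0.0012,-0.0005,-0.131,-0.3],[0,-0.0012,-0.0005,-0.131,-0.3],[0,-0.0012,-0.0005,-0.131,-0.3]]

```text
clock: 10.3
position: [0.4544, -0.2599, 0.069]
ee_rot: [3.021, -0.862, 0.0]
force: [-0.1, 0.7, 0.6]
width: 0.148
```

step_arm:
  series:
    - [[0.02,0,0,0,0],[0.03,0,0,0,0],[0.045,0,0,0,0],[0.06,0,0,0,0],[0.06,0,0,0,0],[0.06,0,0,0,0],[0.06,0,0,0,0],[0.06,0,0,0,0]]

```text
clock: 10.97
position: [0.4544, -0.2599, 0.0689]
ee_rot: [3.021, -0.862, 0.0]
force: [-0.1, 0.9, -0.6]
width: 0.64
```

step_arm:
  series:
    - [[0.06,0,0,0.03,0],[0.06,0,0,0.06,0],[0.06,0,0,0.1,0],[0.06,0,0,0.14,0],[0.06,0,0,0.17,0],[0.06,0,0,0.17,0],[0.06,0,0,0.17,0],[0.06,0,0,0.17,0]]

```text
clock: 11.63
position: [0.4541, -0.2596, 0.2385]
ee_rot: [3.021, -0.861, -0.001]
force: [0.4, 0.5, -0.3]
width: 0.65
```

Run:
```python
from h import *
from cell import observe
s=observe();print(s['clock'],s['position'],s['width'],s['force'])
a=load('pics/scene0.npz');b0=load('pics/side0.npz')
c=grab('scene','9');b=grab('side','9')
def cr(im,x,y,w,h,s): return cv2.resize(im[y:y+h,x:x+w,::-1],None,fx=s,fy=s,interpolation=cv2.INTER_NEAREST)
cv2.imwrite('pics/c9.png',np.vstack([np.hstack([cr(c[0],365,190,80,60,5),cr(c[0],250,220,80,60,5)]),np.hstack([cr(b[0],340,170,80,60,5),cr(b[0],245,215,80,60,5)])]))
# difference of pick and blue clip between start and now
for n,p,q,r1,r2 in(('scene',a,c,(365,190,80,60),(190,290,70,70)),('side',b0,b,(340,170,80,60),(250,300,80,90))):
    for t,(x,y,w,h) in(('pick',r1),('blue',r2)):
        (dx,dy),rs=cv2.phaseCorrelate(cv2.cvtColor(p[0],7)[y:y+h,x:x+w].astype(np.float32),cv2.cvtColor(q[0],7)[y:y+h,x:x+w].astype(np.float32));print(n,t,round(dx,2),round(dy,2),round(rs,2))
```

```text
11.6333 [ 0.45408748 -0.25964104  0.23854772] 0.6504616393955331 [ 0.36807442  0.47933842 -0.34084961]
scene pick -0.23 0.05 0.6
scene blue 0.0 -0.0 0.99
side pick 0.07 0.46 0.48
side blue 0.03 -0.06 1.0
```

View pics/c9.png

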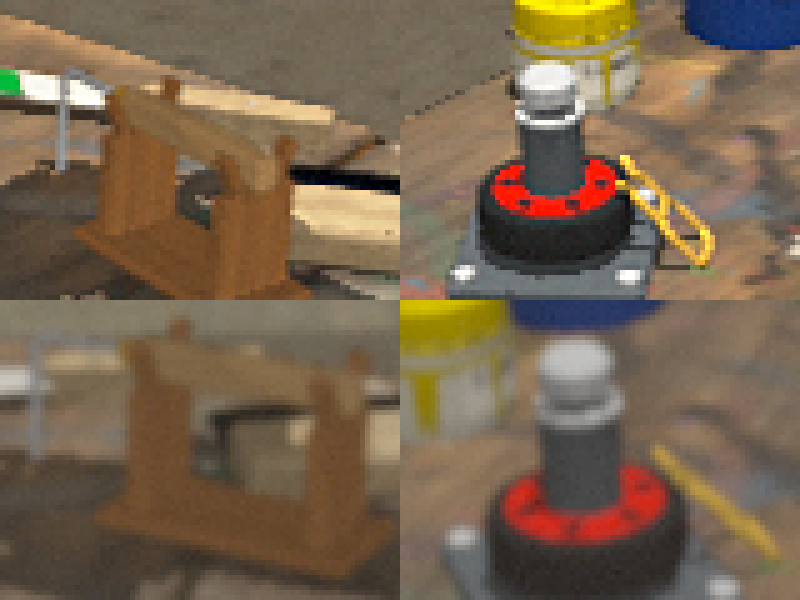

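The pick is back in its forks, within half a pixel of its starting image. The red clip leans on the wheel with its loop low, and the blue clip hasn't moved, so I'll hand in.

Run:
```python
from cell import arm
print(arm.sign_off())
```

```text
the job is handed in; nothing more can be done
None
```

The red wheel's clip is off its axle and the pick is back on its rest. I handed the job in at about 11.7 s of the 51 s allowed; no verdict was reported.

**What I did:** I took the pick by its handle and put its tip through the red clip's loop, to about 27 mm below the wire. I then pulled slowly until the clip came off, and laid the pick back in its forks. The fingers never touched the clip.

**Last checks:**
- **Pick:** it lies level, hook down. Its image matches the start to within about half a pixel, though the arm's shadow made that match weaker (0.5–0.6 out of 1).
- **Red clip:** it leans on the wheel with its loop down near the table. I judged the loop below 50 mm by eye and did not measure it. It looks the same as it did 3.6 s earlier, so it appears to be at rest.
- **Blue clip:** its image has not moved (less than 0.1 pixel).
- **Gripper:** it is open and about 17 cm above where it released the pick, touching nothing.

**Disagreements:** two estimates of the pull direction differed by about 5°, and two of the handle centre by about 4 mm. Both were within the clearances, and the pick did not tilt during the pull.

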